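# Lay a bent tube on the V-rests of a measuring fixture

### The job

Pick up the bent steel tube from the table and set it down gently on the three V-shaped rests of the measuring fixture, with its orange-banded end over the orange rest, so that it lies level and fully down in the bottom of all three Vs, then let go. Do not disturb the trackball, the caliper or the reference ball on its stand.

Things in the scene. Friction and masses are not known exactly. Their poses are not given: they have to be found in the camera images.
- tube: Loose bent steel tube, 18 mm diameter, 220 g, flat on the table. Long leg (orange band at its end) with axis from (-155, -20) to the corner (45, -20) mm in this frame; short leg from there at 50 degrees to (129, 80) mm; bend radius 40 mm. Origin: within 10 mm of the centre of mass in plan, 9 mm below the tube's axis, inside the bend. z up, x along the long leg from band to bend.
- tube_grip (a point): A good place to grasp: point on the axis of the tube's long leg, 100 mm from the banded end, at (-55, -20, 9) mm in the tube's frame; when seated it hangs free between the orange and the first blue rest.
- tube_p1 (a point): Point on the tube's axis, on the long leg 30 mm from its banded end, at (-125, -20, 9) mm in the tube's frame; belongs at point rest1. Axes as the tube's.
- tube_p2 (a point): Point on the tube's axis, on the long leg 40 mm before the corner, at (5, -20, 9) mm in the tube's frame; belongs at point rest2.
- tube_p3 (a point): Point on the tube's axis, on the short leg 90 mm past the corner, at (103, 49, 9) mm in the tube's frame; belongs at point rest3.
- fixture: Measuring fixture, fixed: base plate 290 x 118 x 12 mm, three posts with V-rests open at the top (one orange, two blue). Each V is 14 mm long, walls 40 degrees from vertical, bottom at 70 mm, top at 98 mm, mouth 46 mm wide. Origin: on the underside of the plate, z up. A seated tube has its x, y axes parallel to these and its origin 75 mm straight above this one.
- rest1 (a point): Orange rest: where the tube's axis lies when seated, 84 mm above the table, at (-125, -20) mm in the fixture's frame; its V runs along the fixture's x.
- rest2 (a point): Middle blue rest: where the tube's axis lies when seated, 84 mm above the table, at (5, -20) mm in the fixture's frame; its V runs along the fixture's x.
- rest3 (a point): Outer blue rest: where the tube's axis lies when seated, 84 mm above the table, at (103, 49) mm in the fixture's frame; its V runs at 50 degrees from the fixture's x towards its y.
- trackball: Bystander: grey and black trackball mouse with a red ball, 130 x 78 x 55 mm, loose. Origin under its centre.
- caliper: Bystander: digital caliper lying flat, about 230 x 70 x 12 mm, loose. Origin under the middle of its beam; x along the beam.
- ball_stand: Bystander: white reference ball, 25 mm, on a steel stem on a black round foot 64 mm across, 89 mm tall in all, loose. Origin under the foot.

How it is judged:
By the outcome, as a careful person would: the job done as asked, in the order asked, and still so for the second after the job is handed in, with the robot touching nothing.
It also fails if it takes over 38 s, if anything falls off the work surface, if the arm or the gripper's body presses on something with over 40 N, if the wrist force passes 120 N, or if a joint passes its speed limit or range.

### The arm

A 6-joint arm with a two-finger parallel gripper is mounted at the origin on the work surface. World frame = base frame: x ahead of the robot, y to its left, z up, the work surface at z = 0. Lengths are in m, angles in rad, forces in N, time in s.
With the tool pointing down it reaches from about 0.25 to 0.725 m from the base axis. Payload 4 kg.
Tool frame: the origin (TCP) lies at the very end of the fingers, on their centre line; the grasp point (between the pads) lies 19 mm behind it; z points along the fingers, y is the line along which they close (so a half turn about z gives the same grasp; the last joint's range is limited). The gripper opens to 85 mm and grips with 20 to 120 N. Pads are 22 mm wide; open, the fingers measure 114 mm over their backs; the gripper's body (76 mm by 85 mm) begins 54 mm behind the grasp point. The pads swing forward as they close: fully open they stand 13 mm farther back than shut.
Start: joints at [-1.128, 0.241, 0.005, 1.335, 0, 1.571], TCP at [0.214, -0.452, 0.211] pointing down, gripper open.
Joint ranges: [-2.72, 2.72], [-1.05, 1.87], [-1.09, 1.28], [-1.99, 2.15], [-1.42, 1.44], [-3.14, 3.14]. Speed limits (rad/s): [2.79, 2.79, 3.14, 3.14, 3.14, 3.14].

### API

Orientations are given as a unit quaternion [x, y, z, w].
In Python, from workcell import monitor, viewer, job gives the robot as it stands.
- The arm moves only by the tool arm_command, never from a script. Its argument "increments" is a list of rows, each an object of numbers: "dx", "dy", "dz": the shift along the tool's x, y, z in cm; "wx", "wy", "wz": the turn, a rotation vector about the tool's x, y, z in rad; "grip": the finger opening in cm, from 0 to 8.54. In form: [{"dx": .., "dy": .., "dz": .., "wx": .., "wy": .., "wz": .., "grip": ..}, ...]. A call has 1 to 10 rows; each row is the pose to reach, as a shift and turn from the pose commanded when the call began, along the tool's axes at that moment; what a row does not reach only later rows make up. A row lasts 1/10 s, in which the tool goes at most 50 mm and 8.59 degrees, less where a joint would pass 70% of its speed; a pose out of reach is approached as far as the arm can. A call with a gripper value outside its range is refused whole. The fingers move at their own pace and stop on an object; the grip force is fixed at half the most. Time passes only in rows, so rows that repeat a pose let the fingers close. It gives the time, the measured TCP pose, the force, the opening and the grip force at its end, in the units of the state.
- monitor.get_obs(): the state, without advancing time (a new reading comes with each control period).
- viewer.camera(name): name is "scene" or "side" or "wrist"; returns (picture, depth): 480x640x3 uint8, red, green, blue; 480x640 float32, m along the optical axis (not along the pixel's ray), 0 where there is no reading.
- viewer.get_calibration(name): a dict with "fovy" (degrees; the focal length in pixels is half the picture's height over the tangent of half this angle, whatever the lens; pixels are square), "cx", "cy" (the principal point, pixels), "dist_coeffs" ([k1, k2, p1, p2, k3] as OpenCV has them; the pictures are not rectified), "view" (4x4, takes a point from world to camera coordinates). Camera axes: x right, y up, looking along -z (the intrinsics and any distortion apply to the point x, -y, -z); pixel columns grow to the right and rows downward; lengths in m; the calibration is good to about 2 mm. A picture is of the moment at which its call begins: read the wrist's pose just before it. get_calibration takes no time and is no camera call; for the wrist camera it gives the pose at the moment of the call.
- job.job_done(): hands the job in; it is judged then, once.
The state is a dict: "clock": time; "joint_pos": joint angles; "joint_vel": joint speeds; "tau": joint torques, N m; "eef_pos": TCP position; "tool_rot": TCP orientation; "ft_force": force on the tool from outside, world axes, zero at the start; "ft_torque": the same for the moment, N m; "grip_width": finger opening in m; "grasp_force": force on a finger pad.
Only numpy, scipy, OpenCV 4.12 (cv2) and the standard library are available. Lean on these libraries where they do the work, as an engineer would, in place of code of your own. Each camera call takes 0.05 s, during which the arm holds its last target. There are 200 camera calls.

## Working session

There is one attempt and no reset: what is moved stays moved. The work goes in short steps, Python scripts to look and compute and a tool call to move; the robot and the scene stay as the last step left them, time stands still between calls to the robot, and variables do not carry over. Pictures are saved under pics/ and viewed, at most 12 in all, crops included, and the job is handed in when it is done.

Besides the shell and the picture viewer there is one more tool, called as name(argument=value, ...), one argument or row to a line, values as JSON. arm_command: Moves the arm, as the interface text tells. Its arguments: {"type":"object","properties":{"increments":{"type":"array","items":{"type":"object","properties":{"dx":{"type":"number"},"dy":{"type":"number"},"dz":{"type":"number"},"wx":{"type":"number"},"wy":{"type":"number"},"wz":{"type":"number"},"grip":{"type":"number"}}}}},"required":["increments"]}

```bash
mkdir -p pics; ls; cat > h.py <<'E'
import numpy as np, cv2
from workcell import monitor, viewer, job
def cal(n):
    c=viewer.get_calibration(n); f=240/np.tan(np.radians(c["fovy"])/2)
    K=np.array([[f,0,c["cx"]],[0,f,c["cy"]],[0,0,1]]); return K,np.array(c["dist_coeffs"],float),np.array(c["view"])
def grab(n):
    c=cal(n); im,d=viewer.camera(n); return im,d,c
def plane(px,c,z):
    K,D,V=c; u=cv2.undistortPoints(np.array(px,float).reshape(-1,1,2),K,D).reshape(-1,2)
    r=np.c_[u[:,0],-u[:,1],-np.ones(len(u))]@V[:3,:3]; o=-V[:3,:3].T@V[:3,3]
    return o+r*((z-o[2])/r[:,2])[:,None]
def cloud(d,c):
    K,D,V=c; yy,xx=np.mgrid[0:480,0:640]; u=cv2.undistortPoints(np.c_[xx.ravel(),yy.ravel()].astype(float).reshape(-1,1,2),K,D).reshape(-1,2)
    z=d.ravel(); p=np.c_[u[:,0]*z,-u[:,1]*z,-z]; return ((p-V[:3,3])@V[:3,:3]).reshape(480,640,3)
def proj(P,c):
    K,D,V=c; q=np.atleast_2d(P)@V[:3,:3].T+V[:3,3]; q=q*[1,-1,-1]
    return cv2.projectPoints(q,np.zeros(3),np.zeros(3),K,D)[0].reshape(-1,2)
E
python3 - <<'E'
from h import *
for n in ("scene","side"):
    im,d,c=grab(n); cv2.imwrite(f"pics/{n}0.png",im[:,:,::-1]); np.savez(f"{n}0.npz",im=im,d=d,K=c[0],D=c[1],V=c[2])
    print(n,-c[2][:3,:3].T@c[2][:3,3],c[0][0,0],c[1])
o=monitor.get_obs(); print(o["clock"],o["eef_pos"],o["tool_rot"],o["ft_force"])
E
```

```text
pics
scene [ 0.81532711 -0.48244238  0.79397038] 553.199005453932 [0.04561672 0.         0.         0.         0.        ]
side [-0.13487538  0.68266973  0.78234467] 604.8514141117205 [-0.073555  0.        0.        0.        0.      ]
0.1 [ 0.21398331 -0.45123048  0.21018845] [ 9.75591368e-01  2.19591823e-01 -2.12716566e-04 -9.32122036e-04] [-0.34604574  0.06750468 -0.50124605]
```

View pics/scene0.png

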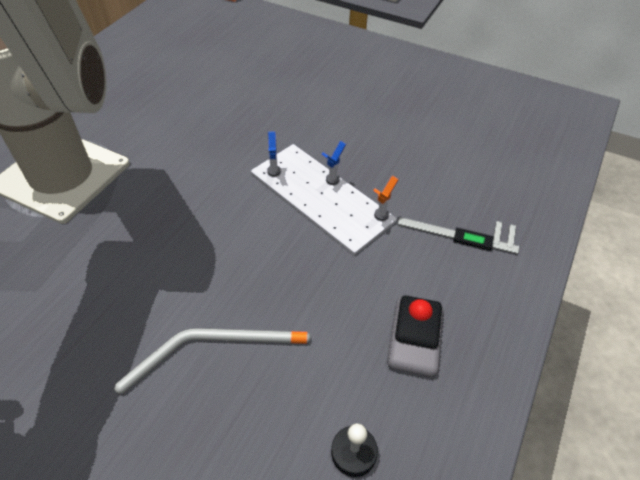

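View pics/side0.png

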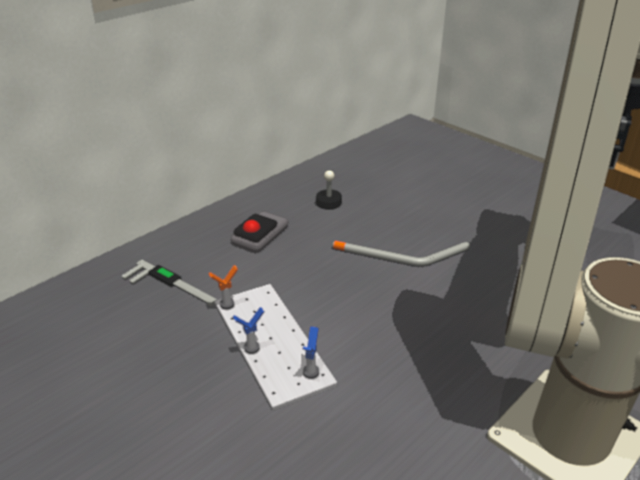

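Scene view: the band end is at (308,338), the bend at (190,335) and the short end at (121,387). The V-rests are at (386,190) orange, (334,155) and (272,145) blue. The side view shows the same layout, with the band at (338,245), the Vs at (228,277), (250,320) and (313,345), and the caliper tip close to the orange rest.

```bash
cat > m.py <<'E'
from h import *
for n in ("scene","side"):
    z=np.load(f"{n}0.npz"); im,d=z["im"],z["d"]; c=(z["K"],z["D"],z["V"]); P=cloud(d,c); h=cv2.cvtColor(im,cv2.COLOR_RGB2HSV)
    H,S,Vv=[h[...,i].astype(int) for i in range(3)]
    org=(H>4)&(H<16)&(S>170)&(Vv>120); blu=(H>105)&(H<128)&(S>150)&(Vv>80)
    for nm,m in(("org",org),("blu",blu)):
        k,l,st,ce=cv2.connectedComponentsWithStats(m.astype(np.uint8))
        for i in range(1,k):
            if st[i,4]<40: continue
            q=P[(l==i)&(d>0)]; print(n,nm,ce[i].round(1),st[i,4],"med",np.median(q,0).round(4),"lo",np.percentile(q,3,axis=0).round(4),"hi",np.percentile(q,97,axis=0).round(4), plane(ce[i],c,.009).round(4)[0])
    # white plate & tube
    wh=(S<70)&(Vv>110)&(P[...,0]>0.15)&(P[...,2]<.035)&(P[...,2]>.003)&(P[...,0]<.85)&(d>0)
    wh|=org&(P[...,2]<.03)
    k,l,st,ce=cv2.connectedComponentsWithStats(wh.astype(np.uint8))
    for i in range(1,k):
        if st[i,4]<300: continue
        q=P[l==i]; ys,xs=np.where(l==i); print(n,"white",ce[i].round(1),st[i],"zmed",np.median(q[:,2]).round(4),"xy",np.median(q[:,:2],0).round(4))
        g=plane(np.c_[xs,ys],c,.012)[:,:2]; print("   rect@12mm",cv2.minAreaRect((g*1000).astype(np.float32)))
E
python3 m.py
```

```text
scene org [387.3 188.3] 179 med [0.6146 0.201  0.0818] lo [0.6026 0.169  0.0681] hi [0.6228 0.2162 0.0956] [0.5937 0.2677 0.009 ]
scene org [298.6 337. ] 148 med [ 0.5998 -0.1078  0.0151] lo [ 0.589  -0.1151  0.0077] hi [ 0.6099 -0.0974  0.0186] [ 0.5982 -0.1047  0.009 ]
scene blu [271.8 144. ] 153 med [0.3691 0.2062 0.0824] lo [0.36   0.1764 0.0645] hi [0.3896 0.2193 0.0952] [0.3268 0.2716 0.009 ]
scene blu [335.  154.7] 196 med [0.4912 0.2384 0.078 ] lo [0.4804 0.2098 0.0612] hi [0.4986 0.2564 0.0947] [0.4593 0.306  0.009 ]
scene white [324.4 199. ] [ 251  145  146  109 6244] zmed 0.0098 xy [0.5013 0.1816]
   rect@12mm ((487.0030517578125, 187.79385375976562), (120.68390655517578, 289.0762939453125), 71.9434585571289)
scene white [426.1 227.2] [398 218  58  19 387] zmed 0.0063 xy [0.6964 0.211 ]
   rect@12mm ((697.6444702148438, 206.1136474609375), (103.95919036865234, 17.34375762939453), 9.744922637939453)
scene white [503.5 237.7] [493 222  23  30 368] zmed 0.0072 xy [0.8329 0.2514]
   rect@12mm ((829.5808715820312, 252.95716857910156), (36.39165496826172, 64.28958892822266), 9.7
[... 637 characters left out ...]
] hi [0.6197 0.2176 0.0976] [0.6853 0.144  0.009 ]
side blu [250.7 319.8] 124 med [0.4852 0.233  0.0833] lo [0.4767 0.2148 0.07  ] hi [0.4947 0.2577 0.0973] [0.5512 0.1859 0.009 ]
side blu [312.1 338.6] 165 med [0.3791 0.1912 0.0866] lo [0.357  0.1808 0.0731] hi [0.3881 0.2212 0.0985] [0.4346 0.1386 0.009 ]
side white [403.  252.4] [334 241 135  23 860] zmed 0.0169 xy [ 0.4655 -0.1626]
   rect@12mm ((485.0373229980469, -181.30252075195312), (294.6634521484375, 77.8533935546875), 44.621280670166016)
side white [271.8 345.2] [ 174  279  164  130 6974] zmed 0.0127 xy [0.4628 0.2049]
   rect@12mm ((529.8751831054688, 186.09225463867188), (158.31878662109375, 414.678466796875), 80.09557342529297)
```

```bash
cat >> h.py <<'E'
from scipy.spatial.transform import Rotation as R
def delta(pos,yaw,cur=None):
    "tool-frame increments (cm, rad) to TCP pos, tool down, tool x at world angle yaw (rad)"
    o=monitor.get_obs(); p=np.array(o["eef_pos"]); q=R.from_quat(o["tool_rot"])
    t=R.from_euler('z',yaw)*R.from_euler('x',np.pi)
    return ((q.inv().apply(np.array(pos)-p))*100).round(2),(q.inv()*t).as_rotvec().round(3)
def tubefit(im,d,c,box=None):
    P=cloud(d,c); h=cv2.cvtColor(im,cv2.COLOR_RGB2HSV).astype(int)
    return P,h
E
python3 - <<'E'
from h import *
c=cal("wrist"); o=monitor.get_obs(); q=R.from_quat(o["tool_rot"]); V=c[2]
cp=-V[:3,:3].T@V[:3,3]; print("cam in tool",q.inv().apply(cp-o["eef_pos"]),"look",q.inv().apply(-V[2,:3]),"right",q.inv().apply(V[0,:3]),c[0][0],c[1])
for n in("scene","side"):
    z=np.load(f"{n}0.npz"); im,d=z["im"],z["d"]; c=(z["K"],z["D"],z["V"]); P=cloud(d,c); h=cv2.cvtColor(im,cv2.COLOR_RGB2HSV).astype(int)
    m=((h[...,1]<70)&(h[...,2]>95)|(h[...,0]>4)&(h[...,0]<16)&(h[...,1]>170)&(h[...,2]>120))
    g=P; m&=(g[...,0]>.3)&(g[...,0]<.65)&(g[...,1]>-.4)&(g[...,1]<-.06)&(g[...,2]<.05)
    k,l,st,ce=cv2.connectedComponentsWithStats(m.astype(np.uint8)); i=1+np.argmax(st[1:,4]); ys,xs=np.where(l==i)
    X=plane(np.c_[xs,ys],c,.009)[:,:2]
    e=X[np.argmax(X[:,0])]; f=X[np.argmin(X[:,0])]
    dist=np.hypot(*(X-e).T); A=X[(dist>.015)&(dist<.15)]
    v=cv2.fitLine(A.astype(np.float32),cv2.DIST_HUBER,0,1e-4,1e-4).ravel(); u=v[:2]*(-1 if v[0]>0 else 1)
    t=(X-v[2:])@u; end=v[2:]+u*t.min()
    # short leg
    s=(X-end)@u; n_=np.array([-u[1],u[0]]); w=(X-end)@n_; B=X[w>.04]
    vb=cv2.fitLine(B.astype(np.float32),cv2.DIST_HUBER,0,1e-4,1e-4).ravel(); 
    ab=np.linalg.solve(np.c_[u,-vb[:2]],vb[2:]-end); cor=end+u*ab[0]
    print(n,"end",end,"yaw",np.degrees(np.arctan2(u[1],u[0])),"short",np.degrees(np.arctan2(*vb[[1,0]])),"corner",cor,"len",ab[0],"origin by corner",cor-.045*u+.020*n_,"w",w.min(),w.max())
E
```

```text
cam in tool [ 0.07757499 -0.00032683 -0.16373459] look [-3.01440689e-01 -7.68430482e-04  9.53484620e-01] right [-1.21305781e-03  9.99999175e-01  4.22413595e-04] [354.30156155   0.         323.4099906 ] [-0.01957089  0.          0.          0.          0.        ]
scene end [ 0.69270197 -0.09136493] yaw -121.05396 short 58.423843 corner [-2.36509499 -5.16955347] len 5.927741662937424 origin by corner [-2.32474832 -5.14131969] w -0.2721728203706782 0.0818440590345334
side end [ 0.7243091  -0.32687942] yaw 126.8089 short -58.471134 corner [-0.28470129  1.02145568] len 1.6840752807201906 origin by corner [-0.2737524  0.973444 ] w -0.09615334817995902 0.26877103152259435
```

```bash
cat > t.py <<'E'
from h import *
def tube(im,d,c,zlo=.004,zax=.009,ylim=-.06):
    P=cloud(d,c); h=cv2.cvtColor(im,cv2.COLOR_RGB2HSV).astype(int)
    m=((h[...,1]<70)&(h[...,2]>110)&(P[...,2]>zlo))|((h[...,0]>4)&(h[...,0]<16)&(h[...,1]>170)&(h[...,2]>120))
    m&=(P[...,0]>.3)&(P[...,0]<.66)&(P[...,1]>-.4)&(P[...,1]<ylim)&(P[...,2]<.05)
    k,l,st,ce=cv2.connectedComponentsWithStats(m.astype(np.uint8)); i=1+np.argmax(st[1:,4]); ys,xs=np.where(l==i); print(st[i],end=" ")
    X=plane(np.c_[xs,ys],c,zax)[:,:2]; e=X[np.argmax(X[:,0])]
    dist=np.hypot(*(X-e).T); A=X[(dist>.02)&(dist<.15)]
    fit=lambda a:cv2.fitLine(a.astype(np.float32),cv2.DIST_HUBER,0,1e-4,1e-4).ravel().astype(float)
    v=fit(A); u=v[:2]*(-1 if v[0]>0 else 1); end=v[2:]+u*((A-v[2:])@u).min()
    n=np.array([-u[1],u[0]]); B=X[(X-end)@n>.035]; vb=fit(B)
    a=np.linalg.solve(np.c_[u,-vb[:2]],vb[2:]-end); cor=end+u*a[0]
    print("e",e.round(4),"yaw",np.degrees(np.arctan2(u[1],u[0])).round(2),"short",np.degrees(np.arctan2(*vb[[1,0]])).round(2),"corner",cor.round(4),"origin",(cor-.045*u+.020*n).round(4),"grip",(cor-.1*u).round(4))
if __name__=="__main__":
  for n in("scene","side"):
    z=np.load(f"{n}0.npz"); tube(z["im"],z["d"],(z["K"],z["D"],z["V"]))
  print(delta([.49,.12,.27],np.radians(72)),delta([.49,.12,.27],np.radians(-108)))
  print(monitor.get_obs()["joint_pos"])
E
python3 t.py
```

```text
[ 115  328  176   64 1839] e [ 0.5873 -0.1165] yaw -154.04 short 74.95 corner [ 0.435  -0.1822] origin [ 0.4842 -0.1805] grip [ 0.5249 -0.1384]
[334 241 135  23 849] e [ 0.6184 -0.1102] yaw -153.29 short 75.81 corner [ 0.4367 -0.1898] origin [ 0.4859 -0.1874] grip [ 0.526  -0.1448]
(array([ 49.41, -39.8 ,  -5.91]), array([-0.002, -0.001, -0.814])) (array([ 49.41, -39.8 ,  -5.91]), array([-1.000e-03,  2.000e-03,  2.328e+00]))
[-1.12797951e+00  2.41371417e-01  3.86759974e-03  1.33520467e+00
 -5.62930346e-06  1.57082082e+00]
```

```bash
python3 -c "
from h import *
print(delta([.505,.19,.27],np.radians(-18)))"
```

```text
(array([ 53.77, -45.48,  -5.89]), array([-0.002,  0.001,  0.757]))
```

arm_command(
  increments=[
    {"dx": 13.5,"dy": -11.4,"dz": -3,"wz": 0.15},
    {"dx": 27,"dy": -22.8,"dz": -5.9,"wz": 0.3},
    {"dx": 40,"dy": -34,"dz": -5.9,"wz": 0.5},
    {"dx": 53.8,"dy": -45.5,"dz": -5.9,"wz": 0.757},
    {"dx": 53.8,"dy": -45.5,"dz": -5.9,"wz": 0.757},
    {"dx": 53.8,"dy": -45.5,"dz": -5.9,"wz": 0.757},
    {"dx": 53.8,"dy": -45.5,"dz": -5.9,"wz": 0.757},
    {"dx": 53.8,"dy": -45.5,"dz": -5.9,"wz": 0.757},
    {"dx": 53.8,"dy": -45.5,"dz": -5.9,"wz": 0.757},
    {"dx": 53.8,"dy": -45.5,"dz": -5.9,"wz": 0.757},
  ],
)

```text
validation failed for argument at $.in...
```

```bash
python3 -c "
from h import *
print(delta([.505,.19,.27],np.radians(-18)))"
```

```text
(array([ 53.77, -45.48,  -5.89]), array([-0.002,  0.001,  0.757]))
```

arm_command(
  increments=[
    {"dx": 13.5,"dy": -11.4,"dz": -3,"wx": 0,"wy": 0,"wz": 0.15,"grip": 5},
    {"dx": 27,"dy": -22.8,"dz": -5.9,"wx": 0,"wy": 0,"wz": 0.3,"grip": 5},
    {"dx": 40,"dy": -34,"dz": -5.9,"wx": 0,"wy": 0,"wz": 0.5,"grip": 5},
    {"dx": 53.8,"dy": -45.5,"dz": -5.9,"wx": 0,"wy": 0,"wz": 0.757,"grip": 5},
    {"dx": 53.8,"dy": -45.5,"dz": -5.9,"wx": 0,"wy": 0,"wz": 0.757,"grip": 5},
    {"dx": 53.8,"dy": -45.5,"dz": -5.9,"wx": 0,"wy": 0,"wz": 0.757,"grip": 5},
    {"dx": 53.8,"dy": -45.5,"dz": -5.9,"wx": 0,"wy": 0,"wz": 0.757,"grip": 5},
    {"dx": 53.8,"dy": -45.5,"dz": -5.9,"wx": 0,"wy": 0,"wz": 0.757,"grip": 5},
    {"dx": 53.8,"dy": -45.5,"dz": -5.9,"wx": 0,"wy": 0,"wz": 0.757,"grip": 5},
    {"dx": 53.8,"dy": -45.5,"dz": -5.9,"wx": 0,"wy": 0,"wz": 0.757,"grip": 5},
  ],
)

```text
clock: 1.1
eef_pos: [0.3884, -0.0934, 0.2535]
tool_rot: [0.991, -0.131, 0.002, -0.017]
ft_force: [-0.2, 0.1, -0.1]
grip_width: 0.0502
grasp_force: 0.0
```

```bash
python3 -c "
from h import *
print(delta([.505,.19,.27],np.radians(-18)))"
```

```text
(array([  3.91, -30.43,  -0.62]), array([-0.034,  0.002,  0.051]))
```

arm_command(
  increments=[
    {"dx": 3.9,"dy": -30.4,"dz": -0.6,"wx": -0.034,"wy": 0.002,"wz": 0.051,"grip": 5},
    {"dx": 3.9,"dy": -30.4,"dz": -0.6,"wx": -0.034,"wy": 0.002,"wz": 0.051,"grip": 5},
    {"dx": 3.9,"dy": -30.4,"dz": -0.6,"wx": -0.034,"wy": 0.002,"wz": 0.051,"grip": 5},
    {"dx": 3.9,"dy": -30.4,"dz": -0.6,"wx": -0.034,"wy": 0.002,"wz": 0.051,"grip": 5},
    {"dx": 3.9,"dy": -30.4,"dz": -0.6,"wx": -0.034,"wy": 0.002,"wz": 0.051,"grip": 5},
    {"dx": 3.9,"dy": -30.4,"dz": -0.6,"wx": -0.034,"wy": 0.002,"wz": 0.051,"grip": 5},
    {"dx": 3.9,"dy": -30.4,"dz": -0.6,"wx": -0.034,"wy": 0.002,"wz": 0.051,"grip": 5},
    {"dx": 3.9,"dy": -30.4,"dz": -0.6,"wx": -0.034,"wy": 0.002,"wz": 0.051,"grip": 5},
    {"dx": 3.9,"dy": -30.4,"dz": -0.6,"wx": -0.034,"wy": 0.002,"wz": 0.051,"grip": 5},
    {"dx": 3.9,"dy": -30.4,"dz": -0.6,"wx": -0.034,"wy": 0.002,"wz": 0.051,"grip": 5},
  ],
)

```text
clock: 2.1
eef_pos: [0.4233, -0.0977, 0.2673]
tool_rot: [0.992, -0.128, 0.002, -0.02]
ft_force: [-0.8, 1.1, -0.0]
grip_width: 0.0501
grasp_force: 0.0
```

```bash
python3 - <<'E'
from h import *
o=monitor.get_obs(); print(o["clock"],o["eef_pos"],o["tool_rot"],np.abs(o["joint_vel"]).max())
im,d,c=grab("wrist"); cv2.imwrite("pics/w1.png",im[:,:,::-1]); np.savez("w1.npz",im=im,d=d,K=c[0],D=c[1],V=c[2])
E
```

```text
2.1 [ 0.4232958  -0.09771815  0.26733512] [ 0.99162319 -0.12758231  0.0021575  -0.02003882] 0.04391106111863435
```

View pics/w1.png

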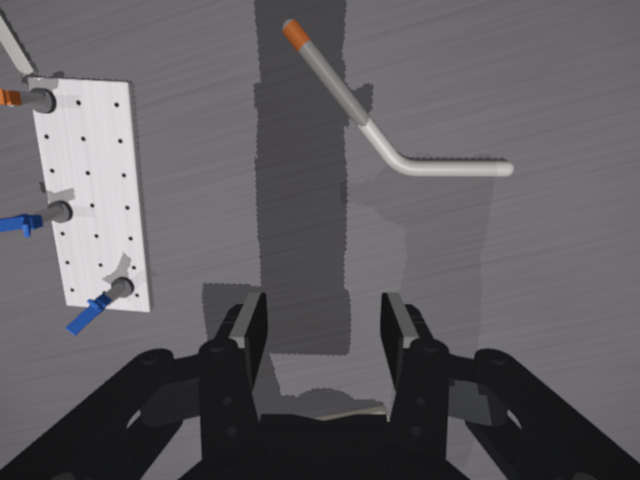

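The wrist view shows the tube (band (292,30), bend (400,165), end (510,168)) and the fixture on the left with its Vs partly cut off. The arm stopped short of the target, so I'm checking the joints.

```bash
python3 - <<'E'
from h import *
o=monitor.get_obs(); print(np.round(o["joint_pos"],3),np.round(o["joint_vel"],3),np.round(o["tau"],1),o["ft_force"],o["ft_torque"])
E
```

```text
[-0.257  0.092 -0.03   1.45   0.04   3.141] [-0.    -0.003 -0.008 -0.002 -0.001  0.001] [ -0.  -30.5  25.4   0.2   0.1   0. ] [ 0.18159721 -0.19886523  1.02384853] [-0.06197373  0.00266253  0.00988101]
```

```bash
python3 - <<'E'
from h import *
from t import tube
print(delta([.464,.198,.27],np.radians(70)))
z=np.load("w1.npz"); tube(z["im"],z["d"],(z["K"],z["D"],z["V"]))
E
```

```text
(array([ -3.57, -29.62,   0.94]), array([-0.033, -0.029, -1.477]))
[ 299   40  215  136 3807] e [ 0.5914 -0.1144] yaw -154.35 short 74.32 corner [ 0.4365 -0.1804] origin [ 0.4857 -0.1789] grip [ 0.5266 -0.1371]
```

arm_command(
  increments=[
    {"dx": -0.4,"dy": -3.0,"dz": 0.1,"wx": 0,"wy": 0,"wz": -0.148,"grip": 5},
    {"dx": -0.7,"dy": -6,"dz": 0.2,"wx": 0,"wy": 0,"wz": -0.295,"grip": 5},
    {"dx": -1.1,"dy": -9,"dz": 0.3,"wx": 0,"wy": 0,"wz": -0.443,"grip": 5},
    {"dx": -1.4,"dy": -12,"dz": 0.4,"wx": 0,"wy": 0,"wz": -0.59,"grip": 5},
    {"dx": -1.8,"dy": -15,"dz": 0.5,"wx": 0,"wy": 0,"wz": -0.738,"grip": 5},
    {"dx": -2.1,"dy": -18,"dz": 0.6,"wx": 0,"wy": 0,"wz": -0.886,"grip": 5},
    {"dx": -2.5,"dy": -21,"dz": 0.7,"wx": 0,"wy": 0,"wz": -1.03,"grip": 5},
    {"dx": -2.9,"dy": -24,"dz": 0.8,"wx": 0,"wy": 0,"wz": -1.18,"grip": 5},
    {"dx": -3.2,"dy": -27,"dz": 0.9,"wx": 0,"wy": 0,"wz": -1.33,"grip": 5},
    {"dx": -3.6,"dy": -29.6,"dz": 0.9,"wx": -0.033,"wy": -0.029,"wz": -1.477,"grip": 5},
  ],
)

```text
clock: 3.15
eef_pos: [0.4633, 0.1985, 0.2704]
tool_rot: [0.819, 0.574, 0.0, 0.0]
ft_force: [0.4, -0.1, 0.7]
grip_width: 0.0501
grasp_force: 0.0
```

```bash
python3 - <<'E'
from h import *
print(delta([.464,.198,.27],np.radians(162)),monitor.get_obs()["joint_pos"].__repr__())
E
```

```text
(array([-0.02,  0.08,  0.04]), array([ 1.000e-03,  0.000e+00, -1.603e+00])) array([ 4.04830238e-01,  2.31437630e-01,  1.46488437e-01,  1.48538338e+00,
       -1.74356223e-04,  2.32246738e+00])
```

arm_command(
  increments=[
    {"dx": 0,"dy": 0,"dz": 0,"wx": 0,"wy": 0,"wz": -0.15,"grip": 5},
    {"dx": 0,"dy": 0,"dz": 0,"wx": 0,"wy": 0,"wz": -0.3,"grip": 5},
    {"dx": 0,"dy": 0,"dz": 0,"wx": 0,"wy": 0,"wz": -0.45,"grip": 5},
    {"dx": 0,"dy": 0,"dz": 0,"wx": 0,"wy": 0,"wz": -0.6,"grip": 5},
    {"dx": 0,"dy": 0,"dz": 0,"wx": 0,"wy": 0,"wz": -0.75,"grip": 5},
    {"dx": 0,"dy": 0,"dz": 0,"wx": 0,"wy": 0,"wz": -0.9,"grip": 5},
    {"dx": 0,"dy": 0,"dz": 0,"wx": 0,"wy": 0,"wz": -1.05,"grip": 5},
    {"dx": 0,"dy": 0,"dz": 0,"wx": 0,"wy": 0,"wz": -1.2,"grip": 5},
    {"dx": 0,"dy": 0,"dz": 0,"wx": 0,"wy": 0,"wz": -1.3,"grip": 5},
    {"dx": 0,"dy": 0,"dz": 0,"wx": 0,"wy": 0,"wz": -1.3,"grip": 5},
  ],
)

```text
clock: 4.15
eef_pos: [0.4633, 0.1979, 0.2702]
tool_rot: [0.306, 0.952, 0.0, -0.0]
ft_force: [-0.8, 0.7, 0.1]
grip_width: 0.0501
grasp_force: 0.0
```

```bash
python3 - <<'E'
from h import *
im,d,c=grab("wrist"); cv2.imwrite("pics/w2.png",im[:,:,::-1]); np.savez("w2.npz",im=im,d=d,K=c[0],D=c[1],V=c[2])
E
```

```text
(no output)
```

View pics/w2.png

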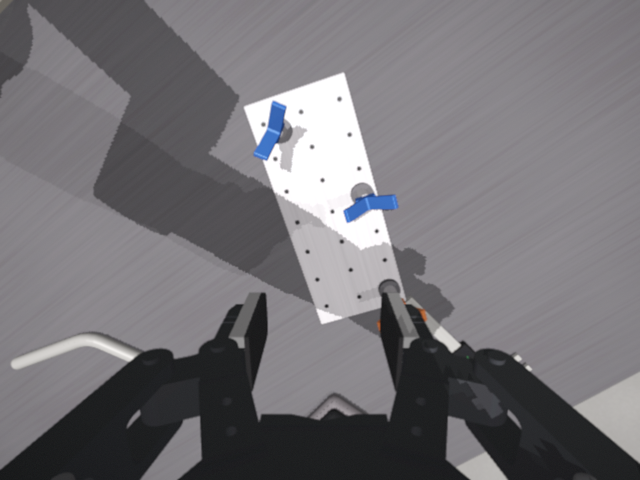

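The two blue Vs are clear: outer at (270,130), middle at (371,207). Three plate corners are also clear, at (245,107), (345,73) and (320,323). The finger hides the orange rest at (400,318). I'm computing the V centres from the mouth edges at z = 98 mm in all the views.

```bash
cat > v.py <<'E'
from h import *
yaw=np.radians(162)
E={"r1":(.61,.195,0),"r2":(.488,.235,0),"r3":(.373,.200,50)}
def vs(f,skip=()):
    z=np.load(f); im,d=z["im"],z["d"]; c=(z["K"],z["D"],z["V"]); P=cloud(d,c); h=cv2.cvtColor(im,cv2.COLOR_RGB2HSV).astype(int)
    for k,(x,y,a) in E.items():
        H=h[...,0]; m=(h[...,1]>110)&(h[...,2]>60)&(((H>2)&(H<18)) if k=="r1" else ((H>100)&(H<130)))
        m&=(np.hypot(P[...,0]-x,P[...,1]-y)<.045)&(P[...,2]>.05)
        ys,xs=np.where(m)
        if len(xs)<60: continue
        X=plane(np.c_[xs,ys],c,.098)[:,:2]; t=yaw+np.radians(a); A=np.array([np.cos(t),np.sin(t)]); B=np.array([-A[1],A[0]])
        a_,b=X@A,X@B; lo,hi=np.percentile(b,.5),np.percentile(b,99.5)
        top=P[m]; zt=top[top[:,2]>.090]@np.eye(3); at,bt=zt[:,:2]@A,zt[:,:2]@B
        al=[(a_[s].min()+a_[s].max())/2 for s in (b<lo+.003,b>hi-.003)]
        cen=A*np.mean(al)+B*(lo+hi)/2
        print(f,k,len(xs),"cen",cen.round(4),"mouth mm",((hi-lo)*1e3).round(1),"a ends",np.round(al,4),"|depth cen",(A*(at.min()+at.max())/2+B*(bt.min()+bt.max())/2).round(4),"zmax",top[:,2].max().round(4))
for f in("w2.npz","w1.npz","scene0.npz","side0.npz"): vs(f)
z=np.load("w2.npz"); im=z["im"]; c=(z["K"],z["D"],z["V"])
g=plane([[245,107],[345,73],[320,323]],c,.012)[:,:2]; print(g.round(4), [np.degrees(np.arctan2(*(g[j]-g[i])[::-1])).round(2) for i,j in((2,0),(1,0))],np.hypot(*(g[0]-g[1])),np.hypot(*(g[2]-g[0])))
E
python3 v.py
```

```text
w2.npz r1 64 cen [0.6093 0.1965] mouth mm 51.8 a ends [-0.5196 -0.5179] |depth cen [0.611  0.1961] zmax 0.099
w2.npz r2 746 cen [0.488  0.2372] mouth mm 50.8 a ends [-0.3913 -0.3904] |depth cen [0.4884 0.2372] zmax 0.099
w2.npz r3 804 cen [0.3745 0.2019] mouth mm 50.7 a ends [-0.4249 -0.4243] |depth cen [0.3744 0.2015] zmax 0.0999
w1.npz r1 286 cen [0.6011 0.1629] mouth mm 20.4 a ends [-0.5219 -0.5209] |depth cen [0.6047 0.1721] zmax 0.0983
w1.npz r2 605 cen [0.4904 0.214 ] mouth mm 46.5 a ends [-0.3964 -0.4041] |depth cen [0.4826 0.2148] zmax 0.0998
w1.npz r3 625 cen [0.3769 0.1908] mouth mm 68.1 a ends [-0.4242 -0.4173] |depth cen [0.3751 0.2007] zmax 0.0992
scene0.npz r1 248 cen [0.62   0.1808] mouth mm 63.5 a ends [-0.5242 -0.5434] |depth cen [0.6125 0.1933] zmax 0.0975
scene0.npz r2 215 cen [0.4996 0.2203] mouth mm 62.3 a ends [-0.3953 -0.4188] |depth cen [0.4887 0.2343] zmax 0.0974
scene0.npz r3 177 cen [0.3823 0.1856] mouth mm 75.8 a ends [-0.4212 -0.4239] |depth cen [0.3749 0.1987] zmax 0.0967
side0.npz r1 252 cen [0.6095 0.1963] mouth mm 51.2 a ends [-0.5181 -0.5199] |depth cen [0.6107 0.1954] zmax 0.1002
side0.npz r2 212 cen [0.4863 0.2372] mouth mm 49.4 a ends [-0.3894 -0.389 ] |depth cen [0.4873 0.2364] zmax 0.1004
side0.npz r3 242 cen [0.364  0.2056] mouth mm 66.3 a ends [-0.4118 -0.4235] |depth cen [0.3732 0.2012] zmax 0.0998
[[0.3314 0.1855]
 [0.3682 0.2963]
 [0.6023 0.093 ]] [np.float64(161.14), np.float64(-108.37)] 0.11676836585396849 0.28630037253355134
```

```bash
python3 - <<'E'
from h import *
print(delta([.517,-.1415,.2],np.radians(-153.8)))
E
```

```text
(array([-24.21, -24.39,   6.99]), array([ 1.000e-03, -0.000e+00, -1.082e+00]))
```

arm_command(
  increments=[
    {"dx": -2.7,"dy": -2.7,"dz": 0,"wx": 0,"wy": 0,"wz": -0.12,"grip": 5},
    {"dx": -5.4,"dy": -5.4,"dz": 0,"wx": 0,"wy": 0,"wz": -0.24,"grip": 5},
    {"dx": -8.1,"dy": -8.2,"dz": 1,"wx": 0,"wy": 0,"wz": -0.36,"grip": 5},
    {"dx": -10.8,"dy": -10.9,"dz": 2,"wx": 0,"wy": 0,"wz": -0.48,"grip": 5},
    {"dx": -13.5,"dy": -13.6,"dz": 3,"wx": 0,"wy": 0,"wz": -0.6,"grip": 5},
    {"dx": -16.2,"dy": -16.3,"dz": 4,"wx": 0,"wy": 0,"wz": -0.72,"grip": 5},
    {"dx": -18.9,"dy": -19,"dz": 5,"wx": 0,"wy": 0,"wz": -0.84,"grip": 5},
    {"dx": -21.6,"dy": -21.7,"dz": 6,"wx": 0,"wy": 0,"wz": -0.96,"grip": 5},
    {"dx": -24.2,"dy": -24.4,"dz": 7,"wx": 0,"wy": 0,"wz": -1.082,"grip": 5},
    {"dx": -24.2,"dy": -24.4,"dz": 7,"wx": 0,"wy": 0,"wz": -1.082,"grip": 5},
  ],
)

```text
clock: 5.2
eef_pos: [0.517, -0.1453, 0.198]
tool_rot: [-0.224, 0.974, 0.0, -0.001]
ft_force: [0.1, 0.8, -0.1]
grip_width: 0.05
grasp_force: 0.0
```

```bash
python3 - <<'E'
from h import *
o=monitor.get_obs(); print(o["clock"],o["eef_pos"],np.abs(o["joint_vel"]).max())
im,d,c=grab("wrist"); cv2.imwrite("pics/w3.png",im[:,:,::-1]); np.savez("w3.npz",im=im,d=d,K=c[0],D=c[1],V=c[2])
E
```

```text
5.2 [ 0.51695902 -0.14531778  0.19797082] 0.11608166402083413
```

View pics/w3.png

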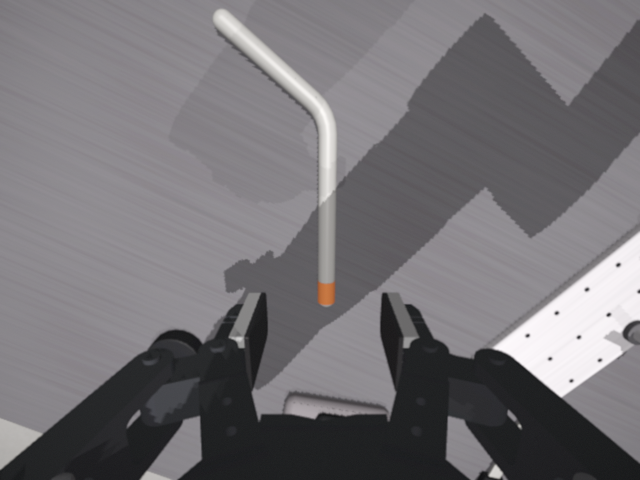

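The whole tube is visible: band end at (327,304), corner near (326,115), short end at (221,12). The fingers straddle the line of the long leg.

```bash
python3 - <<'E'
from h import *
z=np.load("w3.npz"); im,d=z["im"],z["d"]; c=(z["K"],z["D"],z["V"]); P=cloud(d,c); h=cv2.cvtColor(im,cv2.COLOR_RGB2HSV).astype(int)
m=((P[...,2]>.006)&(P[...,2]<.03)&(d>0)&(h[...,2]>110)&(h[...,1]<70))|((h[...,0]>2)&(h[...,0]<18)&(h[...,1]>150)&(h[...,2]>90)); m[340:]=0
k,l,st,ce=cv2.connectedComponentsWithStats(m.astype(np.uint8)); i=1+np.argmax(st[1:,4]); m=l==i; print(st[i])
# row centres on long leg, column-independent line fits
rows=np.arange(160,295); cx=np.array([[np.where(m[r])[0].mean(),r] for r in rows])
X=plane(cx,c,.009)[:,:2]; f=lambda a:cv2.fitLine(a.astype(np.float32),cv2.DIST_HUBER,0,1e-4,1e-4).ravel().astype(float)
v=f(X); u=v[:2]*(-1 if v[0]>0 else 1); n=np.array([-u[1],u[0]])
A=plane(np.argwhere(m)[:,::-1],c,.009)[:,:2]; a=(A-v[2:])@u; b=(A-v[2:])@n
S=A[(b>.04)&(b<.088)]; vs=f(S)
cor=v[2:]+u*np.linalg.solve(np.c_[u,-vs[:2]],vs[2:]-v[2:])[0]
print("yaw",np.degrees(np.arctan2(u[1],u[0])),"short",np.degrees(np.arctan2(vs[1],vs[0])),"corner",cor,"len to band end",(cor-v[2:])@u-a.min(),"grip90",cor-.09*u, "width",np.ptp(b[(a>-.03)&(a<.03)]))
print("Z top",np.percentile(P[m][:,2],90))
E
```

```text
[ 496  225  144  115 7848]<stdin>:6: RuntimeWarning: Mean of empty slice.
  ret = ret.dtype.type(ret / rcount)
Traceback (most recent call last):
cv2.error: OpenCV(4.12.0) /io/opencv/modules/imgproc/src/linefit.cpp:50: error: (-215:Assertion failed) count > 0 in function 'fitLine2D_wods'
```

Largest blob was the plate, so I'm restricting the columns.

```bash
cat > t3.py <<'E'
from h import *
z=np.load("w3.npz"); im,d=z["im"],z["d"]; c=(z["K"],z["D"],z["V"]); P=cloud(d,c); h=cv2.cvtColor(im,cv2.COLOR_RGB2HSV).astype(int)
m=((P[...,2]>.005)&(P[...,2]<.03)&(d>0)&(h[...,1]<70))|((h[...,0]>2)&(h[...,0]<18)&(h[...,1]>150)&(h[...,2]>90)); m[340:]=0; m[:,400:]=0
k,l,st,ce=cv2.connectedComponentsWithStats(m.astype(np.uint8)); i=1+np.argmax(st[1:,4]); m=l==i; print(st[i])
rows=np.arange(160,295); cx=np.array([[np.where(m[r])[0].mean(),r] for r in rows])
X=plane(cx,c,.009)[:,:2]; f=lambda a:cv2.fitLine(a.astype(np.float32),cv2.DIST_HUBER,0,1e-4,1e-4).ravel().astype(float)
v=f(X); u=v[:2]*(-1 if v[0]>0 else 1); n=np.array([-u[1],u[0]])
A=plane(np.argwhere(m)[:,::-1],c,.009)[:,:2]; a=(A-v[2:])@u; b=(A-v[2:])@n
S=A[(b>.04)&(b<.088)]; vs=f(S)
cor=v[2:]+u*np.linalg.solve(np.c_[u,-vs[:2]],vs[2:]-v[2:])[0]
print("yaw",np.degrees(np.arctan2(u[1],u[0])),"short",np.degrees(np.arctan2(vs[1],vs[0])),"corner",cor,"len to band end",(cor-v[2:])@u-a.min(),"grip90",cor-.09*u, "width",np.ptp(b[(a>-.03)&(a<.03)]))
print("Z top",np.percentile(P[m][:,2],90))
E
python3 t3.py
```

```text
[ 212    8  125  297 6339]
yaw -154.34167741737852 short 69.83686144016202 corner [ 0.4451578  -0.17581212] len to band end 0.1872907488293577 grip90 [ 0.5262831  -0.13684181] width 0.01743079854112896
Z top 0.019103747021191296
```

```bash
cat >> t3.py <<'E'
t=np.arctan2(u[1],u[0])+np.radians(50); w=np.array([np.cos(t),np.sin(t)]); wn=np.array([-w[1],w[0]])
s=(A-cor)@w; e=(A-cor)@wn; k=(s>.05)&(s<.115); off=(e[k].min()+e[k].max())/2
cor2=cor+u*(-off/np.sin(np.radians(50)))*1.0
# check: line through short axis: points with (p-cor)@wn=off ; on long line p=cor+tau*u, u@wn=-sin50
cor2=cor+u*(off/(u@wn)); end=v[2:]+u*a.min()
print("off",off,"strip",np.ptp(e[k]),"cor2",cor2,"len",(cor2-end)@u,"short len",((A-cor2)@w).max(),"end",end)
g=cor2-.09*u; print("grip90",g, delta([g[0],g[1],.06],t-np.radians(50)))
E
python3 t3.py
```

```text
[ 212    8  125  297 6339]
yaw -154.34167741737852 short 69.83686144016202 corner [ 0.4451578  -0.17581212] len to band end 0.1872907488293577 grip90 [ 0.5262831  -0.13684181] width 0.01743079854112896
Z top 0.019103747021191296
off -0.009009875216823886 strip 0.018470774500132583 cor2 [ 0.43455602 -0.18090492] len 0.19905230339469163 short len 0.13084893064054157 end [ 0.61398022 -0.09471457]
grip90 [ 0.51568132 -0.1419346 ] (array([ 0.04,  0.15, 13.88]), array([ 0.002, -0.001,  0.005]))
```

arm_command(
  increments=[
    {"dx": 0,"dy": 0.15,"dz": 3,"wx": 0,"wy": 0,"wz": 0.005,"grip": 4},
    {"dx": 0,"dy": 0.15,"dz": 6,"wx": 0,"wy": 0,"wz": 0.005,"grip": 4},
    {"dx": 0,"dy": 0.15,"dz": 9,"wx": 0,"wy": 0,"wz": 0.005,"grip": 4},
    {"dx": 0,"dy": 0.15,"dz": 12,"wx": 0,"wy": 0,"wz": 0.005,"grip": 4},
    {"dx": 0,"dy": 0.15,"dz": 15,"wx": 0,"wy": 0,"wz": 0.005,"grip": 4},
    {"dx": 0,"dy": 0.15,"dz": 17,"wx": 0,"wy": 0,"wz": 0.005,"grip": 4},
    {"dx": 0,"dy": 0.15,"dz": 18,"wx": 0,"wy": 0,"wz": 0.005,"grip": 4},
    {"dx": 0,"dy": 0.15,"dz": 18.6,"wx": 0,"wy": 0,"wz": 0.005,"grip": 4},
    {"dx": 0,"dy": 0.15,"dz": 18.9,"wx": 0,"wy": 0,"wz": 0.005,"grip": 3},
    {"dx": 0,"dy": 0.15,"dz": 18.9,"wx": 0,"wy": 0,"wz": 0.005,"grip": 3},
  ],
)

```text
clock: 6.25
eef_pos: [0.5176, -0.1399, 0.0116]
tool_rot: [-0.225, 0.974, 0.0, 0.001]
ft_force: [0.3, 0.8, 0.3]
grip_width: 0.0302
grasp_force: 0.0
```

```bash
python3 - <<'E'
from h import *
print(delta([.5157,-.1419,.003],np.radians(-154.3)))
E
```

```text
(array([ 0.26, -0.1 ,  0.86]), array([0.   , 0.001, 0.005]))
```

arm_command(
  increments=[
    {"dx": 0.15,"dy": -0.05,"dz": 0.4,"wx": 0,"wy": 0,"wz": 0.005,"grip": 3},
    {"dx": 0.25,"dy": -0.1,"dz": 0.75,"wx": 0,"wy": 0,"wz": 0.005,"grip": 3},
    {"dx": 0.25,"dy": -0.1,"dz": 0.75,"wx": 0,"wy": 0,"wz": 0.005,"grip": 3},
    {"dx": 0.25,"dy": -0.1,"dz": 0.75,"wx": 0,"wy": 0,"wz": 0.005,"grip": 3},
  ],
)

```text
clock: 6.65
eef_pos: [0.515, -0.1421, 0.0035]
tool_rot: [-0.223, 0.975, 0.0, 0.0]
ft_force: [-0.6, 0.5, -0.1]
grip_width: 0.0299
grasp_force: 0.0
```

```bash
python3 - <<'E'
from h import *
print(delta([.5157,-.1419,.003],np.radians(-154.3)),monitor.get_obs()["ft_force"])
E
```

```text
(array([-0.07, -0.01,  0.05]), array([0.001, 0.   , 0.   ])) [-0.63761081  0.49056691 -0.11384786]
```

Aligned, with no contact. Closing the gripper.

arm_command(
  increments=[
    {"dx": 0,"dy": 0,"dz": 0,"wx": 0,"wy": 0,"wz": 0,"grip": 2},
    {"dx": 0,"dy": 0,"dz": 0,"wx": 0,"wy": 0,"wz": 0,"grip": 1.2},
    {"dx": 0,"dy": 0,"dz": 0,"wx": 0,"wy": 0,"wz": 0,"grip": 0.5},
    {"dx": 0,"dy": 0,"dz": 0,"wx": 0,"wy": 0,"wz": 0,"grip": 0.5},
    {"dx": 0,"dy": 0,"dz": 0,"wx": 0,"wy": 0,"wz": 0,"grip": 0.5},
    {"dx": 0,"dy": 0,"dz": 0,"wx": 0,"wy": 0,"wz": 0,"grip": 0.5},
    {"dx": 0,"dy": 0,"dz": 0,"wx": 0,"wy": 0,"wz": 0,"grip": 0.5},
  ],
)

```text
clock: 7.35
eef_pos: [0.5151, -0.1419, 0.0034]
tool_rot: [-0.223, 0.975, 0.0, 0.0]
ft_force: [-0.5, 0.1, -0.6]
grip_width: 0.0049
grasp_force: 0.0
```

Missed: the fingers closed to 5 mm with no force. Looking before moving again.

```bash
python3 - <<'E'
from h import *
a,d,c=grab("wrist"); np.savez("w4.npz",im=a,d=d,K=c[0],D=c[1],V=c[2])
b,d2,c2=grab("side"); np.savez("side4.npz",im=b,d=d2,K=c2[0],D=c2[1],V=c2[2])
s,d3,c3=grab("scene"); np.savez("scene4.npz",im=s,d=d3,K=c3[0],D=c3[1],V=c3[2])
cv2.imwrite("pics/w4.png",np.hstack([cv2.resize(a,(400,300)),cv2.resize(s[250:430,80:360],(400,300))])[:,:,::-1])
E
```

```text
(no output)
```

View pics/w4.png

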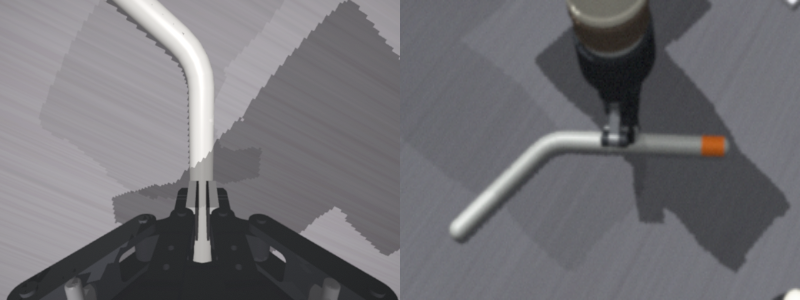

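The fingers look closed above the tube, at wrist crop (202,190), with the tube still visible beneath the gap. The tube hasn't moved. Checking the fingertip height from depth.

```bash
python3 - <<'E'
from h import *
o=monitor.get_obs(); p=np.array(o["eef_pos"]); print(p,np.round(o["joint_pos"],3))
for n in("w4","scene4","side4"):
    z=np.load(n+".npz"); c=(z["K"],z["D"],z["V"]); P=cloud(z["d"],c); h=cv2.cvtColor(z["im"],cv2.COLOR_RGB2HSV).astype(int)
    tcp=proj(p,c)[0]; print(n,"tcp px",tcp.round(1))
    r=np.hypot(P[...,0]-p[0],P[...,1]-p[1])
    if n!="w4":
        m=(r<.04)&(h[...,2]<75)&(P[...,2]>.005)
        q=P[m]; print("dark pts near TCP: n",m.sum(),"zmin pct",np.percentile(q[:,2],[1,3,10,50]).round(4))
    for y in (range(270,340,6) if n=="w4" else []): print(y,[(P[y,x]*1000).round(0).tolist()+h[y,x,2:].tolist() for x in(312,324,338)])
E
```

```text
[ 0.51510724 -0.14195591  0.00341622] [-0.269  0.488 -0.218  0.865  0.001 -0.718]
w4 tcp px [322.8 286.4]
270 [[504.0, -153.0, 17.0, 165], [501.0, -148.0, 18.0, 170], [500.0, -142.0, 15.0, 147]]
276 [[506.0, -152.0, 18.0, 165], [504.0, -147.0, 19.0, 171], [503.0, -140.0, 15.0, 146]]
282 [[509.0, -150.0, 18.0, 164], [506.0, -146.0, 19.0, 169], [505.0, -139.0, 14.0, 146]]
288 [[512.0, -149.0, 17.0, 161], [509.0, -144.0, 19.0, 169], [508.0, -138.0, 15.0, 143]]
294 [[508.0, -150.0, 33.0, 129], [512.0, -143.0, 18.0, 169], [503.0, -141.0, 32.0, 128]]
300 [[507.0, -150.0, 39.0, 125], [514.0, -142.0, 20.0, 168], [503.0, -141.0, 39.0, 129]]
306 [[508.0, -150.0, 42.0, 121], [517.0, -140.0, 19.0, 168], [503.0, -141.0, 44.0, 129]]
312 [[507.0, -150.0, 48.0, 119], [520.0, -139.0, 18.0, 168], [503.0, -141.0, 48.0, 129]]
318 [[507.0, -150.0, 53.0, 104], [524.0, -137.0, 18.0, 168], [503.0, -142.0, 53.0, 128]]
324 [[507.0, -150.0, 57.0, 81], [526.0, -136.0, 19.0, 168], [503.0, -142.0, 57.0, 129]]
330 [[507.0, -150.0, 62.0, 71], [529.0, -135.0, 19.0, 175], [503.0, -142.0, 61.0, 128]]
336 [[509.0, -149.0, 62.0, 107], [532.0, -133.0, 19.0, 186], [505.0, -141.0, 61.0, 175]]
scene4 tcp px [242.  335.4]
dark pts near TCP: n 2608 zmin pct [0.0471 0.0746 0.1241 0.192 ]
side4 tcp px [379.7 256.9]
dark pts near TCP: n 2022 zmin pct [0.0279 0.0407 0.0818 0.1824]
```

```bash
python3 - <<'E'
from h import *
p=np.array([.5151,-.142,0]); out=[]
for n in("scene4","side4"):
    z=np.load(n+".npz"); c=(z["K"],z["D"],z["V"]); im=z["im"].copy()
    Q=[p+[0,0,h] for h in(.003,.018,.03,.045)]; q=proj(Q,c); print(n,q.round(1).tolist())
    x,y=q[1].round().astype(int); o=cv2.resize(im[y-40:y+35,x-50:x+50],(400,300),interpolation=cv2.INTER_CUBIC)
    for a in q: cv2.circle(o,tuple(((a-[x-50,y-40])*4+2).astype(int).tolist()),2,(255,0,0),-1)
    out.append(o)
cv2.imwrite("pics/z4.png",np.hstack(out)[:,:,::-1])
E
```

```text
scene4 [[242.0, 335.5], [241.2, 330.8], [240.5, 327.0], [239.6, 322.0]]
side4 [[379.7, 257.0], [380.1, 251.4], [380.5, 246.8], [380.9, 241.1]]
```

View pics/z4.png

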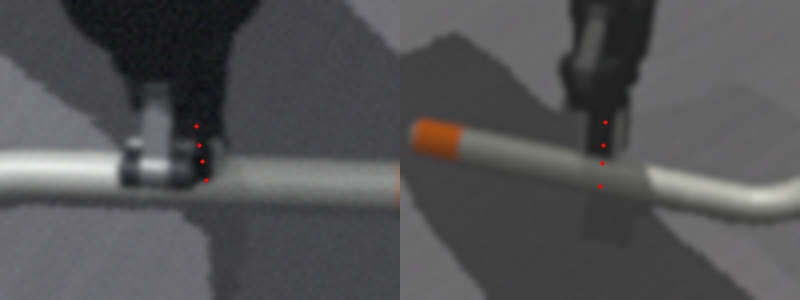

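The dots mark 3, 18, 30 and 45 mm above the table on the TCP axis. The fingertips end at about 25–30 mm, so the real tips are roughly 25 mm short of the reported TCP and closed above the tube. I'll reopen and go down in guarded steps, measuring the tips as I go.

arm_command(
  increments=[
    {"dx": 0,"dy": 0,"dz": 0,"wx": 0,"wy": 0,"wz": 0,"grip": 3.6},
    {"dx": 0,"dy": 0,"dz": 0,"wx": 0,"wy": 0,"wz": 0,"grip": 3.6},
    {"dx": 0,"dy": 0,"dz": 0,"wx": 0,"wy": 0,"wz": 0,"grip": 3.6},
    {"dx": 0,"dy": 0,"dz": 0,"wx": 0,"wy": 0,"wz": 0,"grip": 3.6},
    {"dx": 0,"dy": 0,"dz": 0.3,"wx": 0,"wy": 0,"wz": 0,"grip": 3.6},
    {"dx": 0,"dy": 0,"dz": 0.6,"wx": 0,"wy": 0,"wz": 0,"grip": 3.6},
    {"dx": 0,"dy": 0,"dz": 0.9,"wx": 0,"wy": 0,"wz": 0,"grip": 3.6},
    {"dx": 0,"dy": 0,"dz": 1.2,"wx": 0,"wy": 0,"wz": 0,"grip": 3.6},
    {"dx": 0,"dy": 0,"dz": 1.2,"wx": 0,"wy": 0,"wz": 0,"grip": 3.6},
  ],
)

```text
clock: 8.4
eef_pos: [0.5146, -0.1418, -0.0093]
tool_rot: [-0.223, 0.975, 0.001, -0.0]
ft_force: [-0.2, -0.4, 0.4]
grip_width: 0.036
grasp_force: 0.0
```

```bash
python3 - <<'E'
from h import *
o=monitor.get_obs(); p=np.array(o["eef_pos"]); q=R.from_quat(o["tool_rot"]); print(p,o["ft_force"])
a,d,c=grab("wrist"); P=cloud(d,c); T=q.inv().apply((P-p).reshape(-1,3)).reshape(480,640,3)*1000
cv2.imwrite("pics/w5.png",a[:,:,::-1])
m=(d>0)&(abs(T[...,1])<50)&(P[...,2]>.024)&(np.arange(480)[:,None]<345)
for s in(-1,1):
    k=m&(T[...,1]*s>0)&(abs(T[...,0])<20); t=T[k]
    print(s,k.sum(),"tool z max pct",np.percentile(t[:,2],[90,97,99.5]),"inner y",np.percentile(abs(t[:,1]),[1,5,50]),"x",np.percentile(t[:,0],[1,50,99]))
    ys,xs=np.where(k); print(ys.min(),xs[ys==ys.min()])
    for x in sorted(set(np.linspace(xs.min()+2,xs.max()-2,4).astype(int))):
        r=np.where(k[:,x])[0]
        if len(r): print(x,[(yy,(P[yy,x,2]*1000).round(0),T[yy,x,:2].round(0).tolist()) for yy in(r.min()-3,r.min(),r.min()+4)])
E
```

```text
[ 0.5145746  -0.14177936 -0.00925038] [-0.17611618 -0.41647984  0.37342457]
-1 1800 tool z max pct [-36.90350171 -34.51298981 -33.4631596 ] inner y [17.57761285 17.65067328 22.03828295] x [-6.04754218 10.2203495  13.3645249 ]
297 [277]
225 [(np.int64(338), np.float64(1.0), [-24.0, -49.0]), (np.int64(341), np.float64(57.0), [12.0, -31.0]), (np.int64(345), np.float64(58.0), [11.0, -31.0])]
243 [(np.int64(312), np.float64(1.0), [-9.0, -39.0]), (np.int64(315), np.float64(32.0), [7.0, -31.0]), (np.int64(319), np.float64(33.0), [6.0, -31.0])]
261 [(np.int64(301), np.float64(0.0), [-3.0, -30.0]), (np.int64(304), np.float64(29.0), [10.0, -24.0]), (np.int64(308), np.float64(32.0), [10.0, -24.0])]
279 [(np.int64(296), np.float64(22.0), [11.0, -18.0]), (np.int64(299), np.float64(25.0), [11.0, -18.0]), (np.int64(303), np.float64(25.0), [9.0, -18.0])]
1 1803 tool z max pct [-36.8760199  -34.41683141 -33.51625183] inner y [18.19759467 18.30420352 22.68775752] x [-5.83447782 10.17557832 13.23898047]
297 [372 378 383]
368 [(np.int64(295), np.float64(21.0), [10.0, 19.0]), (np.int64(298), np.float64(26.0), [11.0, 18.0]), (np.int64(302), np.float64(25.0), [9.0, 18.0])]
386 [(np.int64(301), np.float64(-0.0), [-4.0, 31.0]), (np.int64(304), np.float64(29.0), [10.0, 25.0]), (np.int64(308), np.float64(32.0), [10.0, 24.0])]
404 [(np.int64(312), np.float64(1.0), [-9.0, 39.0]), (np.int64(315), np.float64(31.0), [7.0, 32.0]), (np.int64(319), np.float64(35.0), [7.0, 31.0])]
422 [(np.int64(338), np.float64(2.0), [-23.0, 49.0]), (np.int64(341), np.float64(56.0), [11.0, 32.0]), (np.int64(345), np.float64(59.0), [12.0, 31.0])]
```

View pics/w5.png

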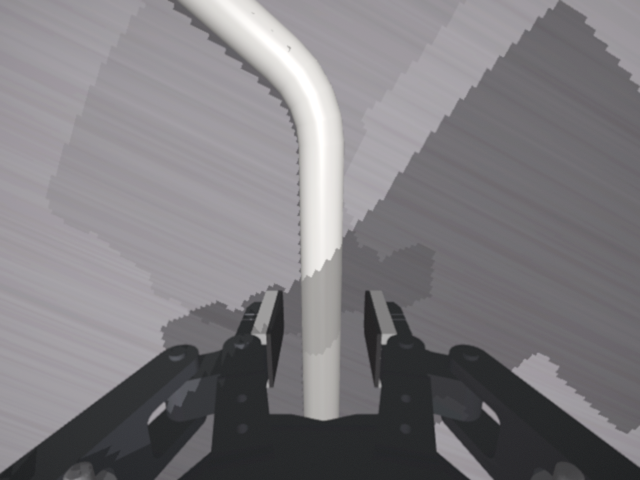

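Pads straddle the tube, with tips at rows ~291 (columns 280 and 366). Tip height is about 17 mm with the TCP at −9 mm, so 12 mm more is needed.

arm_command(
  increments=[
    {"dx": 0,"dy": 0,"dz": 0.3,"wx": 0,"wy": 0,"wz": 0,"grip": 3.6},
    {"dx": 0,"dy": 0,"dz": 0.6,"wx": 0,"wy": 0,"wz": 0,"grip": 3.6},
    {"dx": 0,"dy": 0,"dz": 0.9,"wx": 0,"wy": 0,"wz": 0,"grip": 3.6},
    {"dx": 0,"dy": 0,"dz": 0.9,"wx": 0,"wy": 0,"wz": 0,"grip": 3.6},
  ],
)

```text
clock: 8.85
eef_pos: [0.5147, -0.1418, -0.0181]
tool_rot: [-0.223, 0.975, 0.001, -0.0]
ft_force: [-1.2, -0.9, -0.4]
grip_width: 0.0363
grasp_force: 0.0
```

```bash
python3 - <<'E'
from h import *
o=monitor.get_obs(); p=np.array(o["eef_pos"]); q=R.from_quat(o["tool_rot"]); print(o["clock"],p,o["ft_force"])
a,d,c=grab("wrist"); P=cloud(d,c); T=q.inv().apply((P-p).reshape(-1,3)).reshape(480,640,3)*1000
for x in(276,279,282,365,368,371): print(x,[(y,(P[y,x,2]*1000).round(0).tolist(),T[y,x,:2].round(0).tolist()) for y in range(282,304,3)])
E
```

```text
8.85 [ 0.51466626 -0.141776   -0.01812275] [-1.19646432 -0.8726909  -0.36792577]
276 [(282, 1.0, [11.0, -21.0]), (285, -1.0, [9.0, -21.0]), (288, 1.0, [8.0, -21.0]), (291, 9.0, [11.0, -20.0]), (294, 12.0, [11.0, -19.0]), (297, 15.0, [11.0, -19.0]), (300, 17.0, [11.0, -19.0]), (303, 21.0, [11.0, -18.0])]
279 [(282, 0.0, [11.0, -20.0]), (285, 1.0, [10.0, -20.0]), (288, 1.0, [8.0, -20.0]), (291, 9.0, [11.0, -18.0]), (294, 11.0, [10.0, -18.0]), (297, 16.0, [11.0, -18.0]), (300, 16.0, [10.0, -18.0]), (303, 17.0, [9.0, -18.0])]
282 [(282, 1.0, [11.0, -18.0]), (285, 2.0, [10.0, -18.0]), (288, 0.0, [8.0, -18.0]), (291, 6.0, [9.0, -18.0]), (294, 6.0, [8.0, -18.0]), (297, 7.0, [7.0, -18.0]), (300, 7.0, [5.0, -18.0]), (303, 7.0, [4.0, -18.0])]
365 [(282, 1.0, [11.0, 19.0]), (285, 1.0, [9.0, 19.0]), (288, 2.0, [9.0, 19.0]), (291, 5.0, [9.0, 18.0]), (294, 7.0, [8.0, 18.0]), (297, 7.0, [7.0, 18.0]), (300, 7.0, [5.0, 18.0]), (303, 7.0, [4.0, 18.0])]
368 [(282, 2.0, [11.0, 20.0]), (285, 1.0, [10.0, 20.0]), (288, -0.0, [8.0, 20.0]), (291, 9.0, [11.0, 19.0]), (294, 11.0, [10.0, 19.0]), (297, 15.0, [11.0, 18.0]), (300, 15.0, [10.0, 18.0]), (303, 17.0, [9.0, 18.0])]
371 [(282, 2.0, [12.0, 21.0]), (285, -0.0, [9.0, 22.0]), (288, 1.0, [8.0, 22.0]), (291, 8.0, [10.0, 21.0]), (294, 11.0, [10.0, 20.0]), (297, 14.0, [10.0, 20.0]), (300, 18.0, [11.0, 19.0]), (303, 20.0, [11.0, 19.0])]
```

arm_command(
  increments=[
    {"dx": 0,"dy": 0,"dz": 0.2,"wx": 0,"wy": 0,"wz": 0,"grip": 3},
    {"dx": 0,"dy": 0,"dz": 0.2,"wx": 0,"wy": 0,"wz": 0,"grip": 2},
    {"dx": 0,"dy": 0,"dz": 0.2,"wx": 0,"wy": 0,"wz": 0,"grip": 1.2},
    {"dx": 0,"dy": 0,"dz": 0.2,"wx": 0,"wy": 0,"wz": 0,"grip": 1.2},
    {"dx": 0,"dy": 0,"dz": 0.2,"wx": 0,"wy": 0,"wz": 0,"grip": 1.2},
    {"dx": 0,"dy": 0,"dz": 0.2,"wx": 0,"wy": 0,"wz": 0,"grip": 1.2},
  ],
)

```text
clock: 9.5
eef_pos: [0.5151, -0.142, -0.0194]
tool_rot: [-0.223, 0.975, 0.0, 0.0]
ft_force: [-0.7, 0.3, 1.8]
grip_width: 0.0154
grasp_force: 58.5
```

arm_command(
  increments=[
    {"dx": 0,"dy": 0,"dz": -0.2,"wx": 0,"wy": 0,"wz": 0,"grip": 1.2},
    {"dx": 0,"dy": 0,"dz": -0.6,"wx": 0,"wy": 0,"wz": 0,"grip": 1.2},
    {"dx": 0,"dy": 0,"dz": -1.2,"wx": 0,"wy": 0,"wz": 0,"grip": 1.2},
    {"dx": 0,"dy": 0,"dz": -2,"wx": 0,"wy": 0,"wz": 0,"grip": 1.2},
    {"dx": 0,"dy": 0,"dz": -3,"wx": 0,"wy": 0,"wz": 0,"grip": 1.2},
    {"dx": 0,"dy": 0,"dz": -3,"wx": 0,"wy": 0,"wz": 0,"grip": 1.2},
  ],
)

```text
clock: 10.1
eef_pos: [0.5167, -0.1424, 0.0125]
tool_rot: [-0.223, 0.975, -0.0, 0.002]
ft_force: [0.4, 0.6, -2.2]
grip_width: 0.0153
grasp_force: 58.6
```

```bash
cat > hold.py <<'E'
from h import *
# tube pose in hand from wrist depth: top-surface points, tool frame
def hold(f):
    o=monitor.get_obs(); p=np.array(o["eef_pos"]); q=R.from_quat(o["tool_rot"]); print(o["clock"],p,o["ft_force"],o["ft_torque"])
    a,d,c=grab("wrist"); np.savez(f,im=a,d=d,K=c[0],D=c[1],V=c[2]); P=cloud(d,c); T=q.inv().apply((P-p).reshape(-1,3)).reshape(480,640,3)*1000
    h=cv2.cvtColor(a,cv2.COLOR_RGB2HSV).astype(int)
    for y in range(100,285,20):
        k=(d[y]>0)&(P[y,:,2]>.012)&(abs(T[y,:,1])<25)&(h[y,:,1]<60)
        if k.sum()>5:
            t=T[y][k]; i=t[:,2]<np.percentile(t[:,2],30); print(y,"x",t[i,0].mean().round(1),"y mid",((t[:,1].min()+t[:,1].max())/2).round(1),"top z",np.percentile(t[:,2],15).round(1),"n",k.sum())
    return a
if __name__=="__main__":
    import sys; hold(sys.argv[1])
E
python3 hold.py w6.npz
```

```text
10.1 [ 0.51674981 -0.14237061  0.01247843] [ 0.35010393  0.6369113  -2.20828924] [ 0.11015154 -0.1451398  -0.01566342]
100 x 85.5 y mid -3.6 top z -37.4 n 56
120 x 79.2 y mid -0.6 top z -37.4 n 48
140 x 72.7 y mid 0.0 top z -37.5 n 50
160 x 65.9 y mid 0.3 top z -38.0 n 48
180 x 59.0 y mid 0.2 top z -37.8 n 46
200 x 51.8 y mid 0.1 top z -37.5 n 47
220 x 44.4 y mid 0.4 top z -37.8 n 46
240 x 36.7 y mid 0.1 top z -37.9 n 45
260 x 28.8 y mid 0.4 top z -37.9 n 44
280 x 20.6 y mid 0.4 top z -38.1 n 44
```

Lifted and level, with a 2.2 N load that matches 220 g. The tube's axis is 28.4 mm behind the TCP.

```bash
python3 - <<'E'
from h import *
print(delta([.535,.2215,.13],np.radians(161.8)))
E
```

```text
(array([-17.51,  31.94, -11.81]), array([0.   , 0.003, 0.767]))
```

arm_command(
  increments=[
    {"dx": 0,"dy": 0,"dz": -2,"wx": 0,"wy": 0,"wz": 0,"grip": 1.2},
    {"dx": 0,"dy": 0,"dz": -5,"wx": 0,"wy": 0,"wz": 0,"grip": 1.2},
    {"dx": 0,"dy": 0,"dz": -8.5,"wx": 0,"wy": 0,"wz": 0,"grip": 1.2},
    {"dx": -0.5,"dy": 1,"dz": -11,"wx": 0,"wy": 0,"wz": 0.03,"grip": 1.2},
    {"dx": -1.5,"dy": 3,"dz": -11.8,"wx": 0,"wy": 0,"wz": 0.08,"grip": 1.2},
    {"dx": -3,"dy": 5.5,"dz": -11.8,"wx": 0,"wy": 0,"wz": 0.14,"grip": 1.2},
    {"dx": -4.5,"dy": 8.2,"dz": -11.8,"wx": 0,"wy": 0,"wz": 0.2,"grip": 1.2},
    {"dx": -6,"dy": 11,"dz": -11.8,"wx": 0,"wy": 0,"wz": 0.27,"grip": 1.2},
    {"dx": -7.5,"dy": 13.7,"dz": -11.8,"wx": 0,"wy": 0,"wz": 0.34,"grip": 1.2},
    {"dx": -9,"dy": 16.4,"dz": -11.8,"wx": 0,"wy": 0,"wz": 0.41,"grip": 1.2},
  ],
)

```text
clock: 11.15
eef_pos: [0.5247, 0.0459, 0.1284]
tool_rot: [-0.018, 1.0, 0.0, -0.0]
ft_force: [0.3, -0.1, -0.7]
grip_width: 0.016
grasp_force: 58.8
```

```bash
python3 - <<'E'
from h import *
print(delta([.535,.2215,.13],np.radians(161.8)))
E
```

```text
(array([-1.67, 17.51, -0.15]), array([ 0.001, -0.   ,  0.354]))
```

arm_command(
  increments=[
    {"dx": -0.2,"dy": 2.5,"dz": 0,"wx": 0,"wy": 0,"wz": 0.06,"grip": 1.2},
    {"dx": -0.5,"dy": 5,"dz": 0,"wx": 0,"wy": 0,"wz": 0.12,"grip": 1.2},
    {"dx": -0.7,"dy": 7.5,"dz": 0,"wx": 0,"wy": 0,"wz": 0.18,"grip": 1.2},
    {"dx": -1,"dy": 10,"dz": 0,"wx": 0,"wy": 0,"wz": 0.24,"grip": 1.2},
    {"dx": -1.2,"dy": 12.5,"dz": 0,"wx": 0,"wy": 0,"wz": 0.29,"grip": 1.2},
    {"dx": -1.4,"dy": 15,"dz": 0,"wx": 0,"wy": 0,"wz": 0.33,"grip": 1.2},
    {"dx": -1.6,"dy": 16.8,"dz": 0,"wx": 0,"wy": 0,"wz": 0.35,"grip": 1.2},
    {"dx": -1.7,"dy": 17.3,"dz": 0,"wx": 0,"wy": 0,"wz": 0.352,"grip": 1.2},
    {"dx": -1.7,"dy": 17.3,"dz": 0,"wx": 0,"wy": 0,"wz": 0.352,"grip": 1.2},
    {"dx": -1.7,"dy": 17.3,"dz": 0,"wx": 0,"wy": 0,"wz": 0.352,"grip": 1.2},
  ],
)

```text
clock: 12.15
eef_pos: [0.5349, 0.2174, 0.1285]
tool_rot: [0.156, 0.988, -0.0, -0.0]
ft_force: [0.3, -0.6, -1.9]
grip_width: 0.0154
grasp_force: 58.8
```

```bash
python3 - <<'E'
from h import *
from hold import hold
print(delta([.535,.2215,.075],np.radians(161.8)))
a=hold("w7.npz"); s,d,c=grab("side"); np.savez("side7.npz",im=s,d=d,K=c[0],D=c[1],V=c[2])
cv2.imwrite("pics/w7.png",np.hstack([cv2.resize(a,(400,300)),cv2.resize(s[200:410,130:410],(400,300))])[:,:,::-1])
E
```

```text
(array([0.12, 0.39, 5.35]), array([-0.   , -0.001,  0.004]))
12.15 [0.53494677 0.21738057 0.12847044] [ 0.28050211 -0.55741982 -1.89083337] [-0.02016215 -0.13075136 -0.01905588]
100 x 85.9 y mid 3.9 top z -37.3 n 60
120 x 79.6 y mid -1.9 top z -37.4 n 58
140 x 73.0 y mid -1.5 top z -37.2 n 61
160 x 66.3 y mid -1.6 top z -37.6 n 59
180 x 59.3 y mid -6.7 top z -37.4 n 48
200 x 52.2 y mid -1.4 top z -37.8 n 53
220 x 44.7 y mid -2.2 top z -37.6 n 56
240 x 37.1 y mid -1.4 top z -37.7 n 54
260 x 29.0 y mid -1.9 top z -37.6 n 54
280 x 20.9 y mid -2.0 top z -37.9 n 53
```

View pics/w7.png

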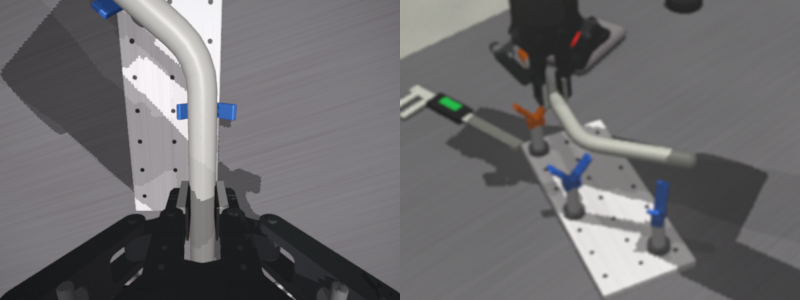

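The tube is above the Vs. The middle V at wrist crop (207,111) sits under the tube axis (202), and a 4 mm lateral correction remains. Correcting it and descending to the mouths.

arm_command(
  increments=[
    {"dx": 0.1,"dy": 0.2,"dz": 0,"wx": 0,"wy": 0,"wz": 0.004,"grip": 1.2},
    {"dx": 0.1,"dy": 0.4,"dz": 0,"wx": 0,"wy": 0,"wz": 0.004,"grip": 1.2},
    {"dx": 0.1,"dy": 0.4,"dz": 1,"wx": 0,"wy": 0,"wz": 0.004,"grip": 1.2},
    {"dx": 0.1,"dy": 0.4,"dz": 2,"wx": 0,"wy": 0,"wz": 0.004,"grip": 1.2},
    {"dx": 0.1,"dy": 0.4,"dz": 3,"wx": 0,"wy": 0,"wz": 0.004,"grip": 1.2},
    {"dx": 0.1,"dy": 0.4,"dz": 3.8,"wx": 0,"wy": 0,"wz": 0.004,"grip": 1.2},
    {"dx": 0.1,"dy": 0.4,"dz": 4.4,"wx": 0,"wy": 0,"wz": 0.004,"grip": 1.2},
    {"dx": 0.1,"dy": 0.4,"dz": 4.4,"wx": 0,"wy": 0,"wz": 0.004,"grip": 1.2},
    {"dx": 0.1,"dy": 0.4,"dz": 4.4,"wx": 0,"wy": 0,"wz": 0.004,"grip": 1.2},
  ],
)

```text
clock: 13.15
eef_pos: [0.5355, 0.2225, 0.0847]
tool_rot: [0.158, 0.987, 0.0, -0.0]
ft_force: [-0.2, 1.0, -1.6]
grip_width: 0.0152
grasp_force: 58.8
```

```bash
python3 - <<'E'
from h import *
print(delta([.535,.2215,.0556],np.radians(161.8)))
o=monitor.get_obs(); p=np.array(o["eef_pos"]); q=R.from_quat(o["tool_rot"])
a,d,c=grab("wrist"); P=cloud(d,c); T=q.inv().apply((P-p).reshape(-1,3)).reshape(480,640,3)*1000; h=cv2.cvtColor(a,cv2.COLOR_RGB2HSV).astype(int)
m=(h[...,0]>100)&(h[...,0]<130)&(h[...,1]>110)&(h[...,2]>60)&(P[...,2]>.08)&(abs(T[...,1])<45)
k=m&(T[...,0]<75)&(T[...,0]>20); t=T[k]; print("mid V tool x,y:",k.sum(),t[:,0].min(),t[:,0].max(),t[:,1].min(),t[:,1].max())
k=m&(T[...,0]>80); 
if k.any(): print("outer V",k.sum(),T[k].min(0),T[k].max(0))
for y in(150,170,250,270):
    kk=(P[y,:,2]>.085)&(abs(T[y,:,1])<25)&(h[y,:,1]<60); tt=T[y][kk]; print(y,tt.mean(0).round(1),tt[:,1].min().round(1),tt[:,1].max().round(1))
cv2.imwrite("pics/w8.png",a[:,:,::-1])
E
```

```text
(array([ 0.02, -0.11,  2.91]), array([ 0.001, -0.   ,  0.001]))
mid V tool x,y: 2254 41.91422863712343 56.227830576881665 -27.530907392222236 25.238286247535015
150 [ 70.1   0.6 -43.4] -7.9 9.1
170 [ 63.8   0.6 -45.6] -8.1 9.3
250 [ 33.6   0.6 -39. ] -7.9 9.1
270 [ 27.7   0.6 -44.2] -8.1 9.2
```

View pics/w8.png

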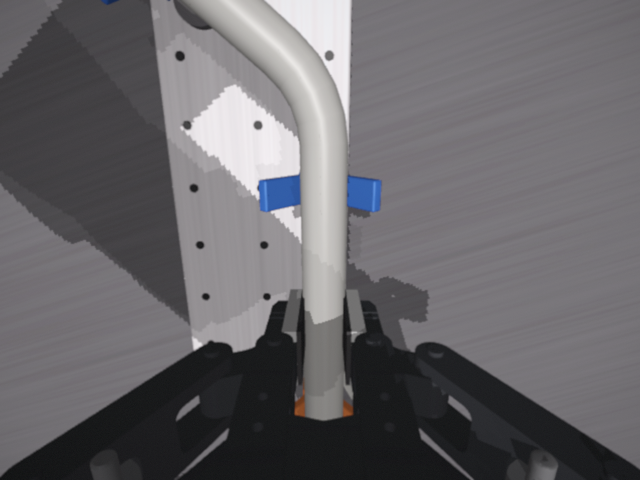

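The tube lies in the mouth of the middle V (blue, 260–381 px, centre about 320, tube at 324), so it needs to move 1.5 mm along −y of the tool. Lowering slowly.

arm_command(
  increments=[
    {"dx": 0,"dy": -0.15,"dz": 0.3,"wx": 0,"wy": 0,"wz": 0,"grip": 1.2},
    {"dx": 0,"dy": -0.15,"dz": 0.7,"wx": 0,"wy": 0,"wz": 0,"grip": 1.2},
    {"dx": 0,"dy": -0.15,"dz": 1.1,"wx": 0,"wy": 0,"wz": 0,"grip": 1.2},
    {"dx": 0,"dy": -0.15,"dz": 1.5,"wx": 0,"wy": 0,"wz": 0,"grip": 1.2},
    {"dx": 0,"dy": -0.15,"dz": 1.9,"wx": 0,"wy": 0,"wz": 0,"grip": 1.2},
    {"dx": 0,"dy": -0.15,"dz": 2.2,"wx": 0,"wy": 0,"wz": 0,"grip": 1.2},
    {"dx": 0,"dy": -0.15,"dz": 2.4,"wx": 0,"wy": 0,"wz": 0,"grip": 1.2},
    {"dx": 0,"dy": -0.15,"dz": 2.5,"wx": 0,"wy": 0,"wz": 0,"grip": 1.2},
    {"dx": 0,"dy": -0.15,"dz": 2.6,"wx": 0,"wy": 0,"wz": 0,"grip": 1.2},
    {"dx": 0,"dy": -0.15,"dz": 2.6,"wx": 0,"wy": 0,"wz": 0,"grip": 1.2},
  ],
)

```text
clock: 14.2
eef_pos: [0.535, 0.2211, 0.0587]
tool_rot: [0.158, 0.987, 0.0, -0.0]
ft_force: [0.1, 0.0, -1.7]
grip_width: 0.0158
grasp_force: 58.8
```

```bash
cat > chk.py <<'E'
from h import *
o=monitor.get_obs(); p=np.array(o["eef_pos"]); q=R.from_quat(o["tool_rot"]); print(o["clock"],p,o["ft_force"],o["ft_torque"],delta([.535,.2215,.0556],np.radians(161.8)))
a,d,c=grab("wrist"); P=cloud(d,c); T=q.inv().apply((P-p).reshape(-1,3)).reshape(480,640,3)*1000; h=cv2.cvtColor(a,cv2.COLOR_RGB2HSV).astype(int)
m=(h[...,0]>100)&(h[...,0]<130)&(h[...,1]>110)&(h[...,2]>60)&(P[...,2]>.08)&(abs(T[...,1])<45)
k=m&(T[...,0]<75)&(T[...,0]>20); t=T[k]; print("mid V y mid",(t[:,1].min()+t[:,1].max())/2,"x",(t[:,0].min()+t[:,0].max())/2)
for y in(130,150,170,250,270):
    kk=(P[y,:,2]>.075)&(abs(T[y,:,1])<12)&(h[y,:,1]<60); tt=T[y][kk]
    if len(tt): print(y,"y mid",((tt[:,1].min()+tt[:,1].max())/2).round(2),"world ztop",np.percentile(P[y][kk][:,2],90).round(4))
E
python3 chk.py
```

```text
14.2 [0.53502957 0.22105363 0.0587442 ] [ 0.12284894  0.01665843 -1.68731104] [-0.02489636 -0.08218277  0.03559475] (array([0.02, 0.04, 0.31]), array([ 0.001, -0.   ,  0.001]))
mid V y mid 0.4087848527896618 x 49.12057682598525
130 y mid -0.18 world ztop 0.0963
150 y mid 0.63 world ztop 0.0967
170 y mid 0.62 world ztop 0.0969
250 y mid 0.61 world ztop 0.1225
270 y mid 0.56 world ztop 0.097
```

arm_command(
  increments=[
    {"dx": 0,"dy": 0,"dz": 0.05,"wx": 0,"wy": 0,"wz": 0,"grip": 1.2},
    {"dx": 0,"dy": 0,"dz": 0.1,"wx": 0,"wy": 0,"wz": 0,"grip": 1.2},
    {"dx": 0,"dy": 0,"dz": 0.15,"wx": 0,"wy": 0,"wz": 0,"grip": 1.2},
    {"dx": 0,"dy": 0,"dz": 0.2,"wx": 0,"wy": 0,"wz": 0,"grip": 1.2},
    {"dx": 0,"dy": 0,"dz": 0.2,"wx": 0,"wy": 0,"wz": 0,"grip": 1.2},
  ],
)

```text
clock: 14.75
eef_pos: [0.5351, 0.2211, 0.0568]
tool_rot: [0.158, 0.987, 0.0, 0.0]
ft_force: [-0.5, -1.1, -1.1]
grip_width: 0.0155
grasp_force: 58.8
```

arm_command(
  increments=[
    {"dx": 0,"dy": 0,"dz": 0.05,"wx": 0,"wy": 0,"wz": 0,"grip": 1.2},
    {"dx": 0,"dy": 0,"dz": 0.1,"wx": 0,"wy": 0,"wz": 0,"grip": 1.2},
    {"dx": 0,"dy": 0,"dz": 0.1,"wx": 0,"wy": 0,"wz": 0,"grip": 1.2},
    {"dx": 0,"dy": 0,"dz": 0.1,"wx": 0,"wy": 0,"wz": 0,"grip": 1.2},
  ],
)

```text
clock: 15.15
eef_pos: [0.5351, 0.2209, 0.0559]
tool_rot: [0.158, 0.987, 0.0, 0.0]
ft_force: [0.6, -2.0, -0.6]
grip_width: 0.0155
grasp_force: 59.0
```

```bash
python3 chk.py
```

```text
15.15 [0.53513428 0.22090786 0.05587999] [ 0.55023054 -2.03990019 -0.64098426] [-0.17665624 -0.05043725  0.0210766 ] (array([0.03, 0.05, 0.03]), array([0.001, 0.   , 0.001]))
mid V y mid 0.5426644538657115 x 49.19569166029859
130 y mid -0.04 world ztop 0.0946
150 y mid 0.41 world ztop 0.0949
170 y mid 0.69 world ztop 0.0942
250 y mid 0.31 world ztop 0.0943
270 y mid 0.54 world ztop 0.0947
```

arm_command(
  increments=[
    {"dx": 0,"dy": 0,"dz": 0.05,"wx": 0,"wy": 0,"wz": 0,"grip": 1.2},
    {"dx": 0,"dy": 0,"dz": 0.05,"wx": 0,"wy": 0,"wz": 0,"grip": 1.2},
    {"dx": 0,"dy": 0,"dz": 0.05,"wx": 0,"wy": 0,"wz": 0,"grip": 1.6},
    {"dx": 0,"dy": 0,"dz": 0.05,"wx": 0,"wy": 0,"wz": 0,"grip": 1.8},
    {"dx": 0,"dy": 0,"dz": 0.05,"wx": 0,"wy": 0,"wz": 0,"grip": 2},
    {"dx": 0,"dy": 0,"dz": 0.05,"wx": 0,"wy": 0,"wz": 0,"grip": 2.4},
    {"dx": 0,"dy": 0,"dz": 0.05,"wx": 0,"wy": 0,"wz": 0,"grip": 3.5},
    {"dx": 0,"dy": 0,"dz": 0.05,"wx": 0,"wy": 0,"wz": 0,"grip": 4},
    {"dx": 0,"dy": 0,"dz": 0.05,"wx": 0,"wy": 0,"wz": 0,"grip": 4},
    {"dx": 0,"dy": 0,"dz": 0.05,"wx": 0,"wy": 0,"wz": 0,"grip": 4},
  ],
)

```text
clock: 16.2
eef_pos: [0.535, 0.2211, 0.0552]
tool_rot: [0.158, 0.987, 0.0, -0.0]
ft_force: [0.2, -0.1, 0.1]
grip_width: 0.0397
grasp_force: 0.0
```

```bash
python3 chk.py
```

```text
16.2 [0.5349987  0.22110119 0.05523177] [ 0.21137373 -0.11591549  0.05017565] [ 5.88624790e-02 -1.10614723e-03  5.86856307e-05] (array([ 0.01,  0.04, -0.04]), array([ 0.001, -0.   ,  0.001]))
mid V y mid 0.40131116307638237 x 48.970957121626384
130 y mid 0.01 world ztop 0.0939
150 y mid 0.44 world ztop 0.0938
170 y mid 0.21 world ztop 0.1817
250 y mid 0.37 world ztop 0.0939
270 y mid 0.39 world ztop 0.0942
```

Released, with the tube centred in the V. Retreating straight up, then checking the seating.

arm_command(
  increments=[
    {"dx": 0,"dy": 0,"dz": -0.5,"wx": 0,"wy": 0,"wz": 0,"grip": 4},
    {"dx": 0,"dy": 0,"dz": -1.5,"wx": 0,"wy": 0,"wz": 0,"grip": 4},
    {"dx": 0,"dy": 0,"dz": -3,"wx": 0,"wy": 0,"wz": 0,"grip": 4},
    {"dx": 0,"dy": 0,"dz": -6,"wx": 0,"wy": 0,"wz": 0,"grip": 4},
    {"dx": 0,"dy": 0,"dz": -9,"wx": 0,"wy": 0,"wz": 0,"grip": 4},
    {"dx": 0,"dy": 0,"dz": -12,"wx": 0,"wy": 0,"wz": 0,"grip": 4},
    {"dx": -3,"dy": 0,"dz": -15,"wx": 0,"wy": 0,"wz": 0,"grip": 4},
    {"dx": -6,"dy": 0,"dz": -18,"wx": 0,"wy": 0,"wz": 0,"grip": 4},
    {"dx": -6,"dy": 0,"dz": -18,"wx": 0,"wy": 0,"wz": 0,"grip": 4},
    {"dx": -6,"dy": 0,"dz": -18,"wx": 0,"wy": 0,"wz": 0,"grip": 4},
  ],
)

```text
clock: 17.25
eef_pos: [0.5927, 0.2021, 0.2363]
tool_rot: [0.158, 0.987, 0.001, 0.001]
ft_force: [-0.1, 0.6, -1.5]
grip_width: 0.0399
grasp_force: 0.0
```

```bash
python3 - <<'E'
from h import *
O=np.array([.4864,.2163]); th=np.radians(161.8)
F=np.array([[np.cos(th),np.sin(th)],[-np.sin(th),np.cos(th)]]); ims=[]
for n in("wrist","side"):
    a,d,c=grab(n); P=cloud(d,c); G=((P[...,:2]-O)@F.T)*1000; z=P[...,2]*1000; ims.append(a)
    k=(d>0)&(abs(G[...,1]+20)<4)&(z>80)&(z<105)
    print(n,"tube top z at x:",[(x,k2.sum().item(),np.percentile(z[k2],80).round(1)) for x in(-130,-100,-60,-30,0) for k2 in[k&(abs(G[...,0]-x)<7)] if k2.sum()>3])
    for s in(70,90,110):
        ctr=np.array([45+s*np.cos(np.radians(50)),-20+s*np.sin(np.radians(50))]); k2=(d>0)&(np.hypot(*(G-ctr).transpose(2,0,1))<5)&(z>75)&(z<115)
        if k2.sum()>3: print("   short leg",s,k2.sum(),np.percentile(z[k2],80).round(1))
cv2.imwrite("pics/f.png",np.hstack([cv2.resize(ims[0],(400,300)),cv2.resize(ims[1][200:410,130:410],(400,300))])[:,:,::-1])
E
```

```text
wrist tube top z at x: [(-130, 131, np.float64(94.7)), (-100, 139, np.float64(94.5)), (-60, 165, np.float64(94.1)), (-30, 179, np.float64(94.0)), (0, 179, np.float64(94.1))]
side tube top z at x: [(-130, 19, np.float64(95.8)), (-100, 24, np.float64(94.9)), (-60, 23, np.float64(94.4)), (-30, 26, np.float64(95.0)), (0, 29, np.float64(94.6))]
   short leg 70 23 94.6
   short leg 90 30 94.5
   short leg 110 27 94.4
```

View pics/f.png

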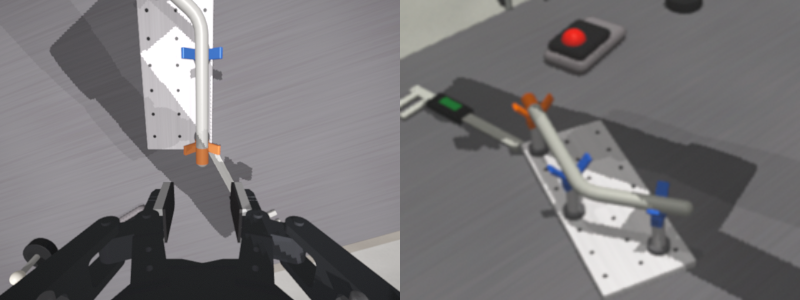

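The tube lies in all three Vs, with its band over the orange rest at wrist crop (202,155). Its top is at 94–95 mm along both legs against the 93 mm expected when seated, and the depth readings run about 1 mm high, so it is level. The caliper and trackball haven't moved.

```bash
python3 -c "
from workcell import job
print(job.job_done())"
```

```text
the job is handed in; nothing more can be done
None
```

The tube is seated level in all three V-rests with its orange band over the orange rest, released, and handed in at about 17 s; the caliper and trackball looked unmoved, and the arm made no sign of contact near the reference ball.

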